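# Click the spice turntable round one stop and stack the coasters

### The arm

A 6-joint arm with a two-finger parallel gripper is mounted at the origin on the work surface. World frame = base frame: x ahead of the robot, y to its left, z up, the work surface at z = 0. Lengths are in m, angles in rad, forces in N, time in s.
With the tool pointing down it reaches from about 0.4 to 0.825 m from the base axis. Payload 7 kg.
Tool frame: the origin (TCP) lies at the very end of the fingers, on their centre line; the grasp point (between the pads) lies 19 mm behind it; z points along the fingers, y is the line along which they close (so a half turn about z gives the same grasp; the last joint's range is limited). The gripper opens to 85 mm and grips with 20 to 120 N. Pads are 22 mm wide; open, the fingers measure 114 mm over their backs; the gripper's body (76 mm by 85 mm) begins 54 mm behind the grasp point. The pads swing forward as they close: fully open they stand 13 mm farther back than shut.
Start: joints at [-0.858, 0.359, 0.012, 0, -1.224, -0.288], TCP at [0.278, -0.615, 0.231] pointing down, gripper open.
Joint ranges: [-3.07, 3.07], [-1.43, 2.12], [-1.02, 1.25], [-3.03, 1.67], [-3.05, -0], [-3.03, 3.03]. Speed limits (rad/s): [2.39, 2.39, 3.01, 3.14, 3.14, 3.14].

### API

Orientations are given as a rotation vector (axis times angle).
In Python, from plant import manip, optics, job gives the robot as it stands. The module is installed in compiled form; this text tells all that it offers.
- The arm moves only by the tool move_arm, never from a script. Its argument "commands" is a list of rows, each an object of numbers: "x", "y", "z": the shift along the world's x, y, z each as a share of 0.25 m, from -1 to 1; "spin": the turn about the world's z as a share of 45 degrees, from -1 to 1. In form: [{"x": .., "y": .., "z": .., "spin": ..}, ...]. A call has 1 to 12 rows; each row is the pose to reach, as a shift and turn from the pose commanded when the call began; what a row does not reach only later rows make up. A row lasts 1/10 s, in which the tool goes at most 50 mm and 8.59 degrees, less where a joint would pass 70% of its speed; a pose out of reach is approached as far as the arm can. A call with a number of a shift or a turn outside -1 to 1 is refused whole. A call with a gripper value outside its range is refused whole. "fingers" is the opening, from 0 (shut) to 1 (fully open), set as the call begins (left out, the last holds). The fingers move at their own pace and stop on an object; "force" is the grip in N (left out, the last holds). Time passes only in rows, so rows that repeat a pose let the fingers close. It gives the time, the measured TCP pose, the force, the opening and the grip force at its end, in the units of the state.
- manip.sense(): the state, without advancing time (a new reading comes with each control period).
- optics.camera(name): name is "scene" or "top"; returns (picture, depth): 420x560x3 uint8, blue, green, red; 420x560 float32, m along the optical axis (not along the pixel's ray), 0 where there is no reading.
- optics.calibration(name): a dict with "mtx" (3x3 intrinsics, pixels), "pose" (4x4, takes a point from camera to world coordinates). Camera axes: x right, y up, looking along -z (the intrinsics and any distortion apply to the point x, -y, -z); pixel columns grow to the right and rows downward; lengths in m; the calibration is good to about 2 mm. A picture is of the moment at which its call begins. calibration takes no time and is no camera call.
- job.hand_in(): hands the job in; it is judged then, once.
The state is a dict: "time": time; "joint_pos": joint angles; "joint_velocities": joint speeds; "joint_torque": joint torques, N m; "tcp_pos": TCP position; "eef_rot": TCP orientation; "ft_force": force on the tool from outside, world axes, zero at the start; "moment": the same for the moment, N m; "finger_gap": finger opening in m; "grip_force": force on a finger pad.
Only numpy, scipy, OpenCV 4.12 (cv2) and the standard library are available. Lean on these libraries where they do the work, as an engineer would, in place of code of your own. Each camera call takes 0.05 s, during which the arm holds its last target. There are 200 camera calls.

### The job

First turn the round turntable by just one click stop, the short way, so that the wooden coaster riding on it comes to the brass pointer and the table rests in its click. Then set the loose wooden coaster from the shelf down (do not drop it) squarely on top of that coaster, edges flush. The whistle, orange lid and spice box must stay upright on their stations of the turntable, and the glass bowl must stay where it is.

Things in the scene. Friction and masses are not known exactly. Their poses are not given: they have to be found in the camera images.
- base: Fixed grey round base of the turntable, 210 mm across; origin on the shelf surface under the turning axis, z up. Its -x axis points to the brass pointer (the front, roughly towards the robot). Four upright black posts on the disc above it, 115 mm from the axis, stand at 45, 135, 225 and 315 degrees from the base's x axis when in a click.
- pointer (a point): Top of the brass pointer, a fixed fin 26 x 10 mm, 44 mm above the shelf, 155 mm from the turning axis on the base's -x side; it does not turn.
- turntable (a point): On the axis, at the top of the turning aluminium disc (260 mm across, top 44 mm above the shelf); turns with it; in a click its x lies along the base's x or y. Four stations (blue 70 mm squares) centred 80 mm from the axis, one at the pointer. Black posts between them, 14 mm thick, 40 mm tall (tops at 84 mm), are for turning it. Hub 28 mm wide, 6 mm high.
- turret (a joint): Angle of the turntable disc in rad, 0 at the start, growing anticlockwise seen from above, free to turn either way; a spring detent holds it at every multiple of 1.571 (about 2 N at a post to leave a click; beyond halfway it runs on to the next click by itself).
- coaster_low: Square wooden coaster 60 x 60 x 10 mm with a round cork inlay, riding on the station one stop to the left or right of the pointer (varies); origin at the centre of its underside, z up, x and y along its edges.
- coaster_loose: Identical loose wooden coaster 60 x 60 x 10 mm, 32 g, lying flat on the shelf to the left or right of the turntable; origin at the centre of its underside, z up, x and y along its edges.
- whistle: Stainless steel pressure cooker whistle, 36 mm across, 42 mm tall, with a black cap, standing at the start on the station at the pointer; origin at the centre of its underside.
- lid: Orange silicone lid, 60 mm disc with a knob, 20 mm tall overall, lying on the side station across from the lower coaster; origin at the centre of its underside.
- spice_box: Yellow plastic spice box with a red hinged flap (closed), 52 x 52 x 38 mm, on the station across from the pointer at the start; origin at the centre of its underside.
- bowl: Glass bowl, 96 mm across the rim, 45 mm tall, standing on the shelf on the other side of the turntable from the loose coaster; origin at the centre of its underside.

How it is judged:
By the outcome, as a careful person would: the job done as asked, in the order asked, and still so for the second after the job is handed in, with the robot touching nothing.
It also fails if it takes over 61 s, if anything falls off the work surface, if the arm or the gripper's body presses on something with over 40 N, if the wrist force passes 120 N, or if a joint passes its speed limit or range.

## Working session

There is one attempt and no reset: what is moved stays moved. The work goes in short steps, Python scripts to look and compute and a tool call to move; the robot and the scene stay as the last step left them, time stands still between calls to the robot, and variables do not carry over. Pictures are saved under pics/ and viewed, at most 10 in all, crops included, and the job is handed in when it is done.

Besides the shell and the picture viewer there is one more tool, called after "Emit:" as name([rows], argument=value, ...), one row to a line, values as JSON. move_arm: Moves the arm, as the interface text tells. Shift numbers are shares of 0.25 m and turn numbers shares of 45 degrees, none past 1 either way. Its arguments: {"type":"object","properties":{"commands":{"type":"array"},"fingers":{"type":"number"},"force":{"type":"number"}},"required":["commands"]}

```bash
mkdir -p pics; ls
python3 - <<'E'
from plant import manip, optics, job
import cv2, numpy as np
np.set_printoptions(precision=4,suppress=True)
for n in ("scene","top"):
    p,d=optics.camera(n); cv2.imwrite(f"pics/{n}0.png",p); np.save(f"{n}0.npy",d)
    c=optics.calibration(n); print(n,c)
s=manip.sense(); print(s)
E
```

```text
pics
scene {'mtx': array([[421.4145,   0.    , 273.7635],
       [  0.    , 421.4145, 205.7087],
       [  0.    ,   0.    ,   1.    ]]), 'pose': array([[-0.0862, -0.6318,  0.7703,  1.1583],
       [ 0.9963, -0.0578,  0.064 ,  0.037 ],
       [ 0.0041,  0.773 ,  0.6344,  0.5618],
       [ 0.    ,  0.    ,  0.    ,  1.    ]])}
top {'mtx': array([[425.2468,   0.    , 283.7185],
       [  0.    , 425.2468, 210.9998],
       [  0.    ,   0.    ,   1.    ]]), 'pose': array([[ 0.0153,  0.9894, -0.1444,  0.4021],
       [-0.9998,  0.0139, -0.011 ,  0.0005],
       [-0.0089,  0.1446,  0.9895,  1.0228],
       [ 0.    ,  0.    ,  0.    ,  1.    ]])}
{'time': 0.1, 'joint_pos': array([-0.8579,  0.3593,  0.0111, -0.0003, -1.2241, -0.2881]), 'joint_velocities': array([-0.0006, -0.0011,  0.0024,  0.0023,  0.0011,  0.0009]), 'joint_torque': array([ -0.0008, -58.4767,  29.4106,   6.9545,  -0.0032,   0.    ]), 'tcp_pos': array([ 0.278 , -0.6146,  0.2305]), 'eef_rot': array([ 0.662 , -3.0706, -0.0023]), 'ft_force': array([0.0735, 0.944 , 0.3422]), 'moment': array([-0.0105,  0.0104,  0.052 ]), 'grip_force': 0.0, 'finger_gap': 0.08554190625111514}
```

View pics/top0.png

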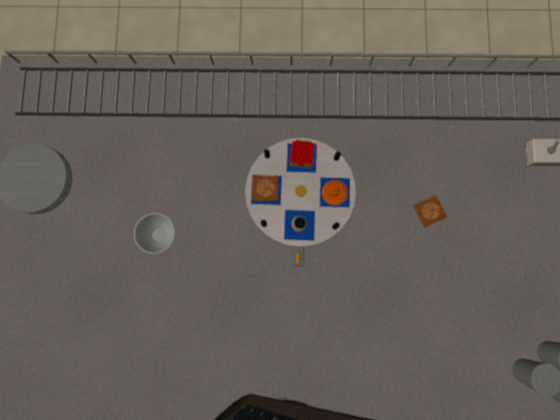

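View pics/scene0.png

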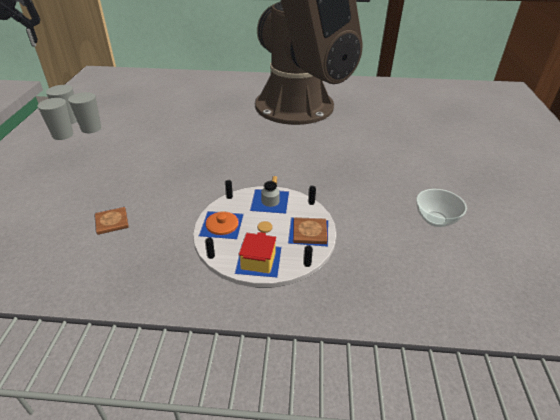

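Top view: the turntable hub is at about (300,191), coaster_low at (265,189), which is the robot's left (+y), and the pointer at (298,257). The loose coaster is at (430,210) and the bowl at (154,233). The short way is therefore anticlockwise, +90°. The scene view shows the same layout mirrored: low coaster (310,230), loose coaster (111,220).

```bash
cat > h.py <<'E'
from plant import manip, optics, job
import cv2, numpy as np
np.set_printoptions(precision=4,suppress=True)
def ray(n,uv):
    c=optics.calibration(n); K,T=c["mtx"],c["pose"]; uv=np.atleast_2d(uv).astype(float)
    q=np.c_[(uv[:,0]-K[0,2])/K[0,0],-(uv[:,1]-K[1,2])/K[1,1],-np.ones(len(uv))]
    return T[:3,3],q@T[:3,:3].T
def plane(n,uv,z):
    o,d=ray(n,uv); return o+d*((z-o[2])/d[:,2])[:,None]
def tri(a,b):
    o1,d1=ray("top",a);o2,d2=ray("scene",b);d1=d1[0]/np.linalg.norm(d1);d2=d2[0]/np.linalg.norm(d2)
    s=np.linalg.lstsq(np.c_[d1,-d2],o2-o1,rcond=None)[0]
    p,q=o1+s[0]*d1,o2+s[1]*d2; return (p+q)/2,np.linalg.norm(p-q)
def blobs(img,lo,hi,amin):
    m=cv2.inRange(cv2.cvtColor(img,cv2.COLOR_BGR2HSV),lo,hi)
    m=cv2.morphologyEx(m,cv2.MORPH_CLOSE,np.ones((5,5)))
    cs=[c for c in cv2.findContours(m,cv2.RETR_EXTERNAL,cv2.CHAIN_APPROX_NONE)[0] if cv2.contourArea(c)>amin]
    return cs
def cen(c): m=cv2.moments(c); return np.array([m["m10"],m["m01"]])/m["m00"]
E
python3 - <<'E'
from h import *
im={n:cv2.imread(f"pics/{n}0.png") for n in("top","scene")}
for n,px in (("top",dict(low=(253,180),lowcork=(265,189),loose=(421,208),lid=(328,185),hub=(300,191),post=(267,154),ptr=(298,257),blue=(290,230))),("scene",dict(low=(298,224),loose=(99,222),lid=(208,222),hub=(265,227),post=(312,196),ptr=(275,180)))):
    hsv=cv2.cvtColor(im[n],cv2.COLOR_BGR2HSV)
    print(n,{k:hsv[v[1],v[0]].tolist() for k,v in px.items()})
    for c in blobs(im[n],(5,90,50),(17,215,200),60): print(" brown",cen(c),cv2.contourArea(c),cv2.minAreaRect(c))
    for c in blobs(im[n],(18,90,80),(35,255,255),8): print(" yellow",cen(c),cv2.contourArea(c))
    for c in blobs(im[n],(0,0,0),(180,255,35),15): 
        if cv2.contourArea(c)<500: print(" dark",cen(c),cv2.contourArea(c),cv2.boundingRect(c))
a=cv2.resize(im["top"][130:275,235:460],None,fx=3.5,fy=3.5,interpolation=cv2.INTER_CUBIC)
cv2.imwrite("pics/topc.png",a)
E
```

```text
top {'low': [10, 150, 100], 'lowcork': [15, 166, 106], 'loose': [14, 192, 109], 'lid': [13, 255, 153], 'hub': [19, 217, 140], 'post': [12, 182, 7], 'ptr': [20, 217, 141], 'blue': [107, 236, 109]}
 brown [429.6497 210.7973] 590.5 ((429.60003662109375, 210.70001220703125), (25.043960571289062, 25.491174697875977), 63.43495178222656)
 brown [264.9733 187.8476] 567.5 ((265.0, 188.0), (24.0, 24.0), 90.0)
 yellow [297.8512 257.5714] 28.0
 yellow [300.2318 190.4844] 64.0
 dark [299.6098 222.3747] 64.5 (295, 218, 10, 10)
 dark [336.7524 155.619 ] 17.5 (335, 152, 5, 8)
 dark [266.5882 153.0784] 17.0 (265, 150, 4, 8)
scene {'low': [11, 147, 147], 'loose': [11, 146, 150], 'lid': [11, 196, 193], 'hub': [18, 147, 192], 'post': [70, 70, 11], 'ptr': [18, 147, 232]}
 brown [264.0455 226.6576] 91.5 ((263.81036376953125, 226.77587890625), (10.956024169921875, 11.698806762695312), 68.19859313964844)
 brown [309.7601 230.4187] 744.0 ((310.0, 230.5), (25.0, 32.0), 90.0)
 brown [215.1789 222.2235] 224.5 ((219.2054901123047, 225.4584503173828), (26.659149169921875, 20.66449546813965), 43.02506637573242)
 b
[... 354 characters left out ...]
0888672, 72.03398132324219), 76.60750579833984)
 yellow [257.0436 264.4318] 325.0
 yellow [264.7253 226.5385] 91.0
 yellow [274.5119 179.3214] 14.0
 yellow [25.6844 12.0356] 37.5
 yellow [70.8114 37.5148] 4964.5
 dark [307.5053 255.6596] 95.0 (304, 246, 8, 20)
 dark [209.6649 247.7337] 94.5 (206, 238, 8, 20)
 dark [311.5643 194.9905] 70.0 (309, 187, 6, 17)
 dark [269.8294 185.8215] 63.5 (265, 182, 11, 9)
 dark [228.4747 189.    ] 66.0 (226, 181, 6, 17)
 dark [557.0824 109.6588] 42.5 (551, 98, 9, 20)
 dark [335.5698  72.8825] 105.0 (328, 66, 23, 13)
 dark [344.1473  56.9457] 21.5 (342, 54, 6, 7)
 dark [293.6825  55.1786] 84.0 (290, 41, 13, 27)
 dark [261.8983  29.5962] 106.5 (258, 12, 13, 39)
```

View pics/topc.png

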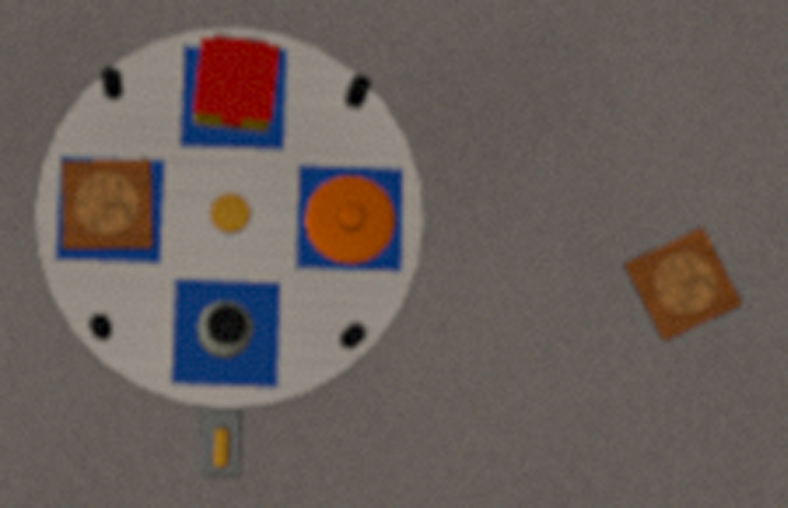

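Crop: the low coaster lies slightly left and forward of the centre of its blue station. The front-left post is at about full-frame pixel (263.6,223). The loose coaster is turned about 25°. Next I triangulate these.

Run:
```python
from h import *
im={n:cv2.imread(f"pics/{n}0.png") for n in("top","scene")}
hub,e=tri((300.2,190.5),(264.7,226.6)); print("hub",hub,e)
ptr,e=tri((297.85,257.6),(274.5,179.3)); print("ptr",ptr,e)
print("low",tri((265,187.9),(309.8,229.6))); print("loose",tri((429.65,210.8),(110.9,219.6)))
print("whistle cap",tri((299.6,222.4),(269.8,185.8)))
# disc outline ellipse in top -> centre
H=cv2.cvtColor(im["top"],cv2.COLOR_BGR2HSV)
print("hub@z.05",plane("top",(300.2,190.5),.05),plane("scene",(264.7,226.6),.05))
h=plane("top",(300.2,190.5),.05)[0];p=plane("top",(297.85,257.6),.044)[0]
print("base -x dir deg",np.degrees(np.arctan2(*(h-p)[1::-1])),np.linalg.norm((h-p)[:2]))
for n in im:
  for c in blobs(im[n],(5,90,50),(17,215,200),400)[:]:
    if cv2.contourArea(c)>1000: continue
    z=.01 if (n=="top" and cen(c)[0]>400) or (n=="scene" and cen(c)[0]<200) else .054
    w=plane(n,c[:,0],z)[:,:2]; r=cv2.minAreaRect((w*1000).astype(np.float32)); print(n,"coaster",z,r)
for n,px in(("top",[(263.6,223.1),(335.7,225.7)]),("scene",[(311.5,195),(228.5,189)])): print("front posts@.064",plane(n,px,.064))
# blue stations
for n in im:
  for c in blobs(im[n],(100,120,40),(120,255,255),40): 
    r=cv2.minAreaRect((plane(n,c[:,0],.044)[:,:2]*1000).astype(np.float32)); print(n,"blue",r)
```

```text
hub [ 0.5936 -0.0263  0.0463] 0.00011267930689721574
ptr [ 0.4377 -0.0221  0.0406] 0.0010489058650466623
low (array([0.5979, 0.0557, 0.0498]), np.float64(0.0003583774447387406))
loose (array([ 0.5559, -0.3395,  0.0055]), np.float64(0.0007897959284256837))
whistle cap (array([ 0.5145, -0.0245,  0.0802]), np.float64(0.0005019484901512523))
hub@z.05 [[ 0.5928 -0.0262  0.05  ]] [[ 0.5976 -0.0258  0.05  ]]
base -x dir deg -1.3614150448603326 0.15525732791304017
top coaster 0.01 ((555.4287109375, -338.5053405761719), (59.67888259887695, 62.616947174072266), 25.479604721069336)
top coaster 0.054 ((596.9876708984375, 55.73946762084961), (56.95768737792969, 55.96132278442383), 1.010137915611267)
scene coaster 0.054 ((603.4619750976562, 55.81031036376953), (64.4802017211914, 56.95810317993164), 2.817257881164551)
scene coaster 0.01 ((561.2010498046875, -335.57232666015625), (67.16239929199219, 58.96635818481445), 25.87384605407715)
front posts@.064 [[ 0.5136  0.0565  0.064 ]
 [ 0.5101 -0.107   0.064 ]]
front posts@.064 [[ 0.5149  0.0563  0.064 ]
 [ 0.5106 -0.1058  0.064 ]]
top blue ((513.37841
[... 159 characters left out ...]
 67.00092315673828), 87.17041015625)
top blue ((595.4349365234375, 52.654541015625), (65.068115234375, 66.92015075683594), 88.56548309326172)
top blue ((673.594482421875, -27.57811737060547), (65.78819274902344, 66.18090057373047), 0.27015894651412964)
scene blue ((674.0337524414062, -28.33161163330078), (68.12601470947266, 67.0000991821289), 88.9228286743164)
scene blue ((598.0105590820312, 22.532236099243164), (68.20386505126953, 21.6816349029541), 16.915266036987305)
scene blue ((593.3624877929688, -106.18902587890625), (68.12456512451172, 68.42665100097656), 88.75203704833984)
scene blue ((515.0813598632812, -24.518115997314453), (67.71879577636719, 64.93598937988281), 88.46019744873047)
```

Emit:
move_arm([
  {"x": 0.32,"y": 0.9,"spin": -0.8},
  {"x": 0.32,"y": 0.9,"spin": -0.8},
  {"x": 0.32,"y": 0.9,"spin": -0.8},
  {"x": 0.32,"y": 0.9,"spin": -0.8},
  {"x": 0.32,"y": 0.9,"spin": -0.8},
  {"x": 0.32,"y": 0.9,"spin": -0.8},
], fingers=0.36, force=20)

```text
schema error: expected keys x, y, z, spin
```

Emit:
move_arm([
  {"x": 0.32,"y": 0.9,"spin": -0.773},
  {"x": 0.32,"y": 0.9,"spin": -0.773},
  {"x": 0.32,"y": 0.9,"spin": -0.773},
  {"x": 0.32,"y": 0.9,"spin": -0.773},
  {"x": 0.32,"y": 0.9,"spin": -0.773},
  {"x": 0.32,"y": 0.9,"spin": -0.773},
])

```text
schema error: expected keys x, y, z, spin
```

Emit:
move_arm([
  {"x": 0.3,"y": 0.888},
  {"x": 0.3,"y": 0.888},
  {"x": 0.3,"y": 0.888},
  {"x": 0.3,"y": 0.888},
  {"x": 0.3,"y": 0.888,"z": -0.2},
  {"x": 0.3,"y": 0.888,"z": -0.36},
  {"x": 0.3,"y": 0.888,"z": -0.36},
  {"x": 0.3,"y": 0.888,"z": -0.36},
])

```text
schema error: expected keys x, y, z, spin
```

Emit:
move_arm([
  {"x": 0.32,"y": 0.9,"z": 0,"spin": -0.8},
  {"x": 0.32,"y": 0.9,"z": 0,"spin": -0.8},
  {"x": 0.32,"y": 0.9,"z": 0,"spin": -0.8},
  {"x": 0.32,"y": 0.9,"z": 0,"spin": -0.8},
  {"x": 0.32,"y": 0.9,"z": 0,"spin": -0.8},
  {"x": 0.32,"y": 0.9,"z": 0,"spin": -0.8},
], fingers=0.36, force=20)

```text
time: 0.7
tcp_pos: [0.3593, -0.3859, 0.2316]
eef_rot: [0.316, 3.125, 0.001]
ft_force: [-0.3, 0.2, 1.3]
finger_gap: 0.0305
grip_force: 0.0
```

Emit:
move_arm([
  {"x": 0.32,"y": 0.9,"z": 0,"spin": -0.773},
  {"x": 0.32,"y": 0.9,"z": 0,"spin": -0.773},
  {"x": 0.32,"y": 0.9,"z": 0,"spin": -0.773},
  {"x": 0.32,"y": 0.9,"z": 0,"spin": -0.773},
  {"x": 0.32,"y": 0.9,"z": 0,"spin": -0.773},
  {"x": 0.32,"y": 0.9,"z": 0,"spin": -0.773},
])

```text
time: 1.3
tcp_pos: [0.4389, -0.1623, 0.2313]
eef_rot: [1.241, 2.886, 0.001]
ft_force: [0.3, 0.1, 0.5]
finger_gap: 0.0305
grip_force: 0.0
```

Emit:
move_arm([
  {"x": 0.3,"y": 0.888,"z": 0,"spin": 0},
  {"x": 0.3,"y": 0.888,"z": 0,"spin": 0},
  {"x": 0.3,"y": 0.888,"z": 0,"spin": 0},
  {"x": 0.3,"y": 0.888,"z": 0,"spin": 0},
  {"x": 0.3,"y": 0.888,"z": -0.2,"spin": 0},
  {"x": 0.3,"y": 0.888,"z": -0.36,"spin": 0},
  {"x": 0.3,"y": 0.888,"z": -0.36,"spin": 0},
  {"x": 0.3,"y": 0.888,"z": -0.36,"spin": 0},
])

```text
time: 2.1
tcp_pos: [0.513, 0.0564, 0.1414]
eef_rot: [-1.237, -2.886, 0.004]
ft_force: [-0.4, -1.0, 1.2]
finger_gap: 0.0306
grip_force: 0.0
```

Emit:
move_arm([
  {"x": 0.005,"y": 0,"z": -0.15,"spin": 0},
  {"x": 0.005,"y": 0,"z": -0.33,"spin": 0},
  {"x": 0.005,"y": 0,"z": -0.33,"spin": 0},
  {"x": 0.005,"y": 0,"z": -0.33,"spin": 0},
  {"x": 0.005,"y": 0,"z": -0.33,"spin": 0},
])

```text
time: 2.6
tcp_pos: [0.5165, 0.0574, 0.062]
eef_rot: [1.237, 2.884, 0.005]
ft_force: [0.4, -0.2, -0.3]
finger_gap: 0.0311
grip_force: 0.0
```

Run:
```python
from h import *
p,_=optics.camera("scene"); cv2.imwrite("pics/s1.png",cv2.resize(p[130:300,150:380],None,fx=3.4,fy=3.4,interpolation=cv2.INTER_CUBIC))
```

```text
(no output)
```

View pics/s1.png

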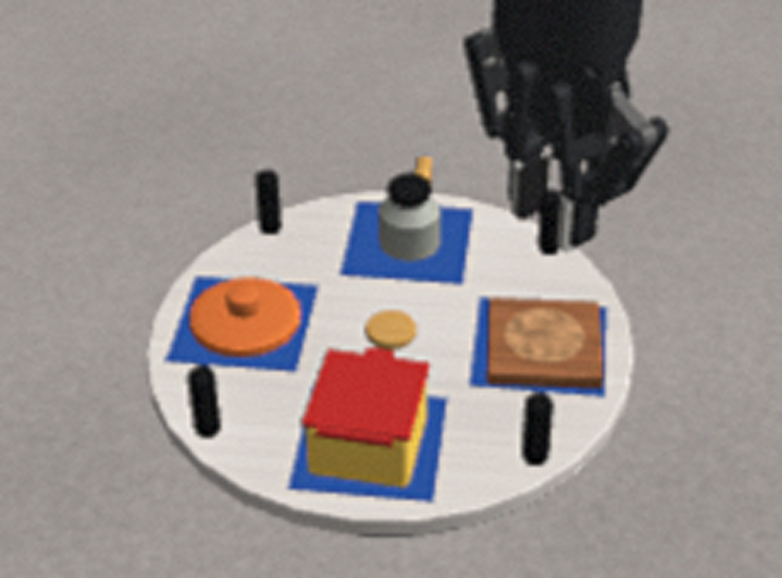

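The crop shows the front-left post, at (549,222), between the two fingers with nothing else near them. I'll close on it.

Emit:
move_arm([
  {"x": 0,"y": 0,"z": 0,"spin": 0},
  {"x": 0,"y": 0,"z": 0,"spin": 0},
  {"x": 0,"y": 0,"z": 0,"spin": 0},
  {"x": 0,"y": 0,"z": 0,"spin": 0},
  {"x": 0,"y": 0,"z": 0,"spin": 0},
], fingers=0.0, force=20)

```text
time: 3.15
tcp_pos: [0.5158, 0.0576, 0.0608]
eef_rot: [1.237, 2.885, 0.004]
ft_force: [-2.2, 0.4, 8.5]
finger_gap: 0.013
grip_force: 20.9
```

```bash
python3 -c "
import numpy as np
for i in range(1,25):
    a=np.radians(133.3); t=a+np.radians(90)*i/24
    b=a if i<=12 else a+np.pi/4
    print(i,(.115*np.array([np.cos(t)-np.cos(b),np.sin(t)-np.sin(b)])/.25).round(3),round((i if i<=12 else i-12)/12,3))"
```

```text
1 [-0.021 -0.021] 0.083
2 [-0.041 -0.044] 0.167
3 [-0.059 -0.068] 0.25
4 [-0.076 -0.093] 0.333
5 [-0.091 -0.119] 0.417
6 [-0.104 -0.146] 0.5
7 [-0.116 -0.174] 0.583
8 [-0.125 -0.203] 0.667
9 [-0.133 -0.232] 0.75
10 [-0.139 -0.261] 0.833
11 [-0.142 -0.291] 0.917
12 [-0.144 -0.321] 1.0
13 [ 0.   -0.03] 0.083
14 [ 0.002 -0.06 ] 0.167
15 [ 0.006 -0.09 ] 0.25
16 [ 0.012 -0.119] 0.333
17 [ 0.02  -0.149] 0.417
18 [ 0.03  -0.177] 0.5
19 [ 0.041 -0.205] 0.583
20 [ 0.055 -0.232] 0.667
21 [ 0.07  -0.258] 0.75
22 [ 0.087 -0.283] 0.833
23 [ 0.105 -0.307] 0.917
24 [ 0.125 -0.329] 1.0
```

Emit:
move_arm([
  {"x": -0.01,"y": -0.01,"z": 0,"spin": 0.04},
  {"x": -0.021,"y": -0.021,"z": 0,"spin": 0.083},
  {"x": -0.041,"y": -0.044,"z": 0,"spin": 0.167},
  {"x": -0.059,"y": -0.068,"z": 0,"spin": 0.25},
  {"x": -0.076,"y": -0.093,"z": 0,"spin": 0.333},
  {"x": -0.091,"y": -0.119,"z": 0,"spin": 0.417},
  {"x": -0.104,"y": -0.146,"z": 0,"spin": 0.5},
  {"x": -0.116,"y": -0.174,"z": 0,"spin": 0.583},
  {"x": -0.125,"y": -0.203,"z": 0,"spin": 0.667},
  {"x": -0.133,"y": -0.232,"z": 0,"spin": 0.75},
  {"x": -0.139,"y": -0.261,"z": 0,"spin": 0.833},
  {"x": -0.144,"y": -0.321,"z": 0,"spin": 1.0},
])

```text
time: 4.35
tcp_pos: [0.4792, -0.0224, 0.0608]
eef_rot: [0.032, 3.139, 0.002]
ft_force: [-2.6, 3.5, 10.9]
finger_gap: 0.013
grip_force: 21.1
```

Emit:
move_arm([
  {"x": 0,"y": -0.03,"z": 0,"spin": 0.083},
  {"x": 0.002,"y": -0.06,"z": 0,"spin": 0.167},
  {"x": 0.006,"y": -0.09,"z": 0,"spin": 0.25},
  {"x": 0.012,"y": -0.119,"z": 0,"spin": 0.333},
  {"x": 0.02,"y": -0.149,"z": 0,"spin": 0.417},
  {"x": 0.03,"y": -0.177,"z": 0,"spin": 0.5},
  {"x": 0.041,"y": -0.205,"z": 0,"spin": 0.583},
  {"x": 0.055,"y": -0.232,"z": 0,"spin": 0.667},
  {"x": 0.07,"y": -0.258,"z": 0,"spin": 0.75},
  {"x": 0.087,"y": -0.283,"z": 0,"spin": 0.833},
  {"x": 0.105,"y": -0.307,"z": 0,"spin": 0.917},
  {"x": 0.125,"y": -0.329,"z": 0,"spin": 1.0},
])

```text
time: 5.55
tcp_pos: [0.5116, -0.1053, 0.0608]
eef_rot: [-1.17, 2.912, -0.002]
ft_force: [0.4, 4.9, 8.5]
finger_gap: 0.0126
grip_force: 20.8
```

Emit:
move_arm([
  {"x": 0,"y": 0,"z": 0,"spin": 0},
  {"x": 0,"y": 0,"z": 0,"spin": 0},
  {"x": 0,"y": 0,"z": 0,"spin": 0},
])

```text
time: 5.85
tcp_pos: [0.5116, -0.1052, 0.0608]
eef_rot: [-1.166, 2.913, -0.002]
ft_force: [-0.2, 2.1, 7.2]
finger_gap: 0.0131
grip_force: 20.7
```

Emit:
move_arm([
  {"x": 0,"y": 0,"z": 0,"spin": 0},
  {"x": 0,"y": 0,"z": 0,"spin": 0},
  {"x": 0,"y": 0,"z": 0,"spin": 0},
  {"x": 0,"y": 0,"z": 0.1,"spin": 0},
  {"x": 0,"y": 0,"z": 0.3,"spin": 0},
  {"x": 0,"y": -0.1,"z": 0.4,"spin": 0},
  {"x": 0,"y": -0.3,"z": 0.4,"spin": 0},
  {"x": 0.05,"y": -0.5,"z": 0.4,"spin": -0.2},
  {"x": 0.1,"y": -0.7,"z": 0.4,"spin": -0.4},
  {"x": 0.17,"y": -0.93,"z": 0.4,"spin": -0.4},
  {"x": 0.17,"y": -0.93,"z": 0.4,"spin": -0.4},
  {"x": 0.17,"y": -0.93,"z": 0.4,"spin": -0.4},
], fingers=0.36)

```text
time: 7.05
tcp_pos: [0.5518, -0.3401, 0.1575]
eef_rot: [0.69, -3.063, -0.001]
ft_force: [-0.1, 0.5, -1.1]
finger_gap: 0.0302
grip_force: 0.0
```

Run:
```python
from h import *
im={}
for n in("top","scene"):
    p,_=optics.camera(n); im[n]=p; cv2.imwrite(f"pics/{n}2.png",p)
print(manip.sense()["tcp_pos"])
for n in im:
  for c in blobs(im[n],(5,90,50),(17,215,200),300):
    if cv2.contourArea(c)>1000: continue
    w=plane(n,c[:,0],.054)[:,:2]; r=cv2.minAreaRect((w*1000).astype(np.float32)); print(n,"coaster",cen(c),r)
  for c in blobs(im[n],(100,120,40),(120,255,255),40): 
    r=cv2.minAreaRect((plane(n,c[:,0],.044)[:,:2]*1000).astype(np.float32)); print(n,"blue",r)
a=cv2.resize(im["top"][130:275,235:460],None,fx=3.5,fy=3.5,interpolation=cv2.INTER_CUBIC)
cv2.imwrite("pics/topc2.png",a)
```

```text
[ 0.5515 -0.3378  0.1581]
top coaster [298.4405 225.1924] ((511.0751037597656, -22.670785903930664), (57.12409591674805, 56.255577087402344), 3.350165367126465)
top blue ((514.01171875, -26.55120849609375), (67.12653350830078, 65.1146469116211), 0.2896214425563812)
top blue ((592.858154296875, -105.62738800048828), (64.28780364990234, 66.38431549072266), 0.7638761401176453)
top blue ((593.0742797851562, 53.602508544921875), (64.39104461669922, 65.46847534179688), 0.7964490652084351)
top blue ((673.775390625, -27.454872131347656), (65.87327575683594, 66.23966979980469), 0.755090057849884)
scene coaster [110.8371 220.1632] ((608.8115234375, -305.8630065917969), (61.80716323852539, 54.2646369934082), 25.87388801574707)
scene coaster [270.7803 197.1528] ((497.412841796875, -24.414154052734375), (105.07364654541016, 57.241172790527344), 3.762490749359131)
scene blue ((673.662353515625, -27.271068572998047), (68.0757827758789, 67.85908508300781), 89.30895233154297)
scene blue ((597.1123657226562, 53.08392333984375), (67.22579956054688, 68.4020767211914), 89.36426544189453)
scene blue ((594.9042358398438, -106.304443359375), (67.69737243652344, 69.6702880859375), 89.39351654052734)
scene blue ((515.7383422851562, -25.49498748779297), (67.54969024658203, 64.25208282470703), 88.90774536132812)
```

View pics/topc2.png

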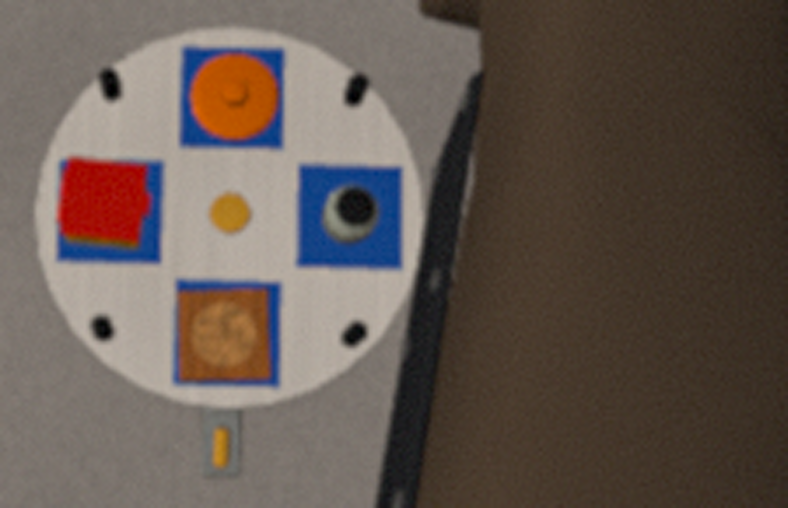

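The table has turned one stop: the low coaster is now at crop (222,333) in front of the pointer, with whistle, lid and box upright on their stations. The tool is over the loose coaster, so I'll descend around it.

Emit:
move_arm([
  {"x": 0.02,"y": 0,"z": -0.15,"spin": 0},
  {"x": 0.02,"y": 0,"z": -0.3,"spin": 0},
  {"x": 0.02,"y": 0,"z": -0.45,"spin": 0},
  {"x": 0.02,"y": 0,"z": -0.55,"spin": 0},
  {"x": 0.02,"y": 0,"z": -0.55,"spin": 0},
  {"x": 0.02,"y": 0,"z": -0.55,"spin": 0},
], fingers=0.82)

```text
time: 7.75
tcp_pos: [0.5575, -0.3371, 0.0221]
eef_rot: [0.698, -3.063, 0.0]
ft_force: [0.3, 0.4, 0.5]
finger_gap: 0.0699
grip_force: 0.0
```

Run:
```python
from h import *
p,_=optics.camera("scene"); print(manip.sense()["tcp_pos"],manip.sense()["finger_gap"],manip.sense()["ft_force"])
cv2.imwrite("pics/s3.png",cv2.resize(p[140:260,50:210],None,fx=4.8,fy=4.8,interpolation=cv2.INTER_CUBIC))
```

```text
[ 0.5583 -0.3375  0.0231] 0.06998590814677123 [-0.171   0.2031 -0.2689]
```

View pics/s3.png

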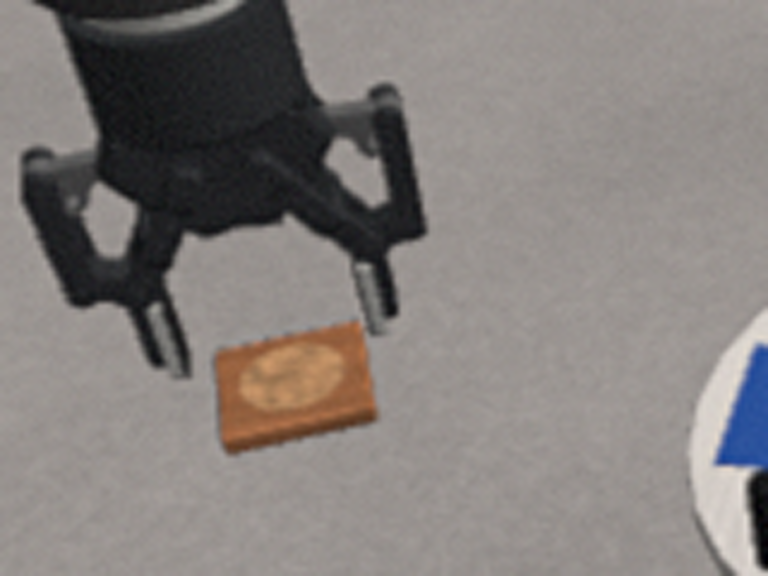

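The crop shows the open fingers astride the coaster. The tips are at about (375,332) and (180,377), and still above it. I'll check their height and centring by ray casting.

Run:
```python
from h import *
f=lambda u,v:(50+u/4.8-.4,140+v/4.8-.4)
for z in(.02,.03,.035,.04): print(z,plane("scene",[f(375,332),f(180,377)],z)[:,:2].ravel(), plane("scene",[f(277.5,354.5)],z)[0,:2])
print("top face corners", plane("scene",[f(217,352),f(360,323),f(376,408),f(226,441)],.01), plane("scene",[f(291,376)],.01))
im=cv2.imread("pics/top0.png"); c=max((c for c in blobs(im,(5,90,50),(17,215,200),60) if cen(c)[0]>400),key=cv2.contourArea)
print(plane("top",cv2.boxPoints(cv2.minAreaRect(c)),.01))
```

```text
0.02 [ 0.5367 -0.3083  0.5717 -0.377 ] [ 0.5545 -0.3431]
0.03 [ 0.5482 -0.3019  0.5825 -0.3693] [ 0.5656 -0.3361]
0.035 [ 0.5539 -0.2987  0.588  -0.3655] [ 0.5712 -0.3326]
0.04 [ 0.5597 -0.2956  0.5934 -0.3617] [ 0.5767 -0.3291]
top face corners [[ 0.5441 -0.376   0.01  ]
 [ 0.52   -0.3232  0.01  ]
 [ 0.5722 -0.2973  0.01  ]
 [ 0.5967 -0.3498  0.01  ]] [[ 0.5561 -0.3392  0.01  ]]
[[ 0.5684 -0.2979  0.01  ]
 [ 0.597  -0.3536  0.01  ]
 [ 0.5428 -0.3784  0.01  ]
 [ 0.5146 -0.3231  0.01  ]]
```

Emit:
move_arm([
  {"x": 0,"y": 0,"z": -0.03,"spin": 0},
  {"x": 0,"y": 0,"z": -0.06,"spin": 0},
  {"x": 0,"y": 0,"z": -0.085,"spin": 0},
  {"x": 0,"y": 0,"z": -0.085,"spin": 0},
  {"x": 0,"y": 0,"z": -0.085,"spin": 0},
])

```text
time: 8.3
tcp_pos: [0.557, -0.3381, -0.0002]
eef_rot: [0.695, -3.063, -0.0]
ft_force: [0.5, -0.2, 0.4]
finger_gap: 0.0699
grip_force: 0.0
```

Emit:
move_arm([
  {"x": 0,"y": 0,"z": -0.008,"spin": 0},
  {"x": 0,"y": 0,"z": -0.008,"spin": 0},
])

```text
time: 8.5
tcp_pos: [0.5571, -0.338, -0.0021]
eef_rot: [0.694, -3.064, -0.0]
ft_force: [0.4, 0.1, -0.1]
finger_gap: 0.0703
grip_force: 0.0
```

Emit:
move_arm([
  {"x": 0,"y": 0,"z": -0.008,"spin": 0},
  {"x": 0,"y": 0,"z": -0.008,"spin": 0},
])

```text
time: 8.7
tcp_pos: [0.5571, -0.338, -0.0041]
eef_rot: [0.695, -3.064, -0.0]
ft_force: [0.3, -0.5, -0.1]
finger_gap: 0.0702
grip_force: 0.0
```

Emit:
move_arm([
  {"x": 0,"y": 0,"z": -0.006,"spin": 0},
  {"x": 0,"y": 0,"z": -0.006,"spin": 0},
])

```text
time: 8.9
tcp_pos: [0.557, -0.338, -0.0056]
eef_rot: [0.695, -3.064, -0.0]
ft_force: [-0.4, -1.1, -0.4]
finger_gap: 0.0703
grip_force: 0.0
```

Emit:
move_arm([
  {"x": 0,"y": 0,"z": -0.006,"spin": 0},
  {"x": 0,"y": 0,"z": -0.006,"spin": 0},
])

```text
time: 9.1
tcp_pos: [0.557, -0.3379, -0.0072]
eef_rot: [0.695, -3.064, -0.0]
ft_force: [0.2, -0.3, -0.2]
finger_gap: 0.0701
grip_force: 0.0
```

Emit:
move_arm([
  {"x": 0,"y": 0,"z": 0.006,"spin": 0},
  {"x": 0,"y": 0,"z": 0.006,"spin": 0},
  {"x": 0,"y": 0,"z": 0.006,"spin": 0},
  {"x": 0,"y": 0,"z": 0.006,"spin": 0},
  {"x": 0,"y": 0,"z": 0.006,"spin": 0},
], fingers=0.6, force=20)

```text
time: 9.6
tcp_pos: [0.5577, -0.3382, -0.0048]
eef_rot: [-0.695, 3.063, -0.001]
ft_force: [-0.9, 0.2, 6.2]
finger_gap: 0.0592
grip_force: 25.6
```

Emit:
move_arm([
  {"x": 0,"y": 0,"z": 0.05,"spin": 0},
  {"x": 0,"y": 0,"z": 0.15,"spin": 0},
  {"x": 0,"y": 0,"z": 0.3,"spin": 0},
  {"x": 0,"y": 0,"z": 0.5,"spin": 0},
  {"x": 0,"y": 0,"z": 0.5,"spin": 0},
  {"x": 0,"y": 0,"z": 0.5,"spin": 0},
])

```text
time: 10.2
tcp_pos: [0.5579, -0.3382, 0.1219]
eef_rot: [-0.694, 3.061, -0.002]
ft_force: [1.0, -1.1, -0.9]
finger_gap: 0.0593
grip_force: 22.0
```

Run:
```python
from h import *
im={}
for n in("top","scene"):
    p,_=optics.camera(n); im[n]=p; cv2.imwrite(f"pics/{n}4.png",p)
print(manip.sense()["tcp_pos"],manip.sense()["finger_gap"])
# low coaster: wooden rim + cork, upsampled ROI, sat/hue mask
for n,(r0,r1,c0,c1) in(("top",(205,246,280,320)),("scene",(184,215,240,305))):
    k=6; roi=cv2.resize(im[n][r0:r1,c0:c1],None,fx=k,fy=k,interpolation=cv2.INTER_CUBIC)
    h=cv2.cvtColor(roi,cv2.COLOR_BGR2HSV); m=cv2.inRange(h,(3,80,60),(20,255,255))
    m=cv2.morphologyEx(m,cv2.MORPH_OPEN,np.ones((15,15))); m=cv2.morphologyEx(m,cv2.MORPH_CLOSE,np.ones((9,9)))
    c=max(cv2.findContours(m,0,cv2.CHAIN_APPROX_NONE)[0],key=cv2.contourArea)
    uv=(c[:,0]+.5)/k-.5+[c0,r0]
    w=plane(n,uv,.054)[:,:2]*1000; print(n,cv2.minAreaRect(w.astype(np.float32)), w.mean(0))
    # side-edge directions
    ctr=w.mean(0)
    for ax in(0,1):
        for s in(-1,1):
            q=w[(s*(w-ctr)[:,ax]>20)&(abs((w-ctr)[:,1-ax])<22)]; 
            f=np.polyfit(q[:,1-ax],q[:,ax],1); print("  edge",ax,s,np.polyval(f,ctr[1-ax]).round(1),np.degrees(np.arctan(f[0])).round(2))
a=[cv2.resize(im["top"][170:270,250:350],(400,400),interpolation=cv2.INTER_CUBIC),cv2.resize(im["scene"][150:250,210:310],(400,400),interpolation=cv2.INTER_CUBIC)]
cv2.imwrite("pics/c4.png",np.hstack(a))
```

```text
[ 0.5565 -0.3377  0.1191] 0.05970976410796846
top ((510.9237060546875, -22.73912239074707), (57.53467559814453, 57.73607635498047), 2.2619173526763916) [511.0918 -22.8051]
  edge 0 -1 482.5 -2.56
  edge 0 1 539.4 -2.71
  edge 1 -1 -51.3 2.33
  edge 1 1 5.8 2.79
scene ((517.8018188476562, -22.527568817138672), (66.74813842773438, 57.95942306518555), 2.4132204055786133) [518.3389 -22.3966]
  edge 0 -1 485.1 -1.36
  edge 0 1 550.5 -1.67
  edge 1 -1 -51.2 2.44
  edge 1 1 6.2 2.85
```

View pics/c4.png

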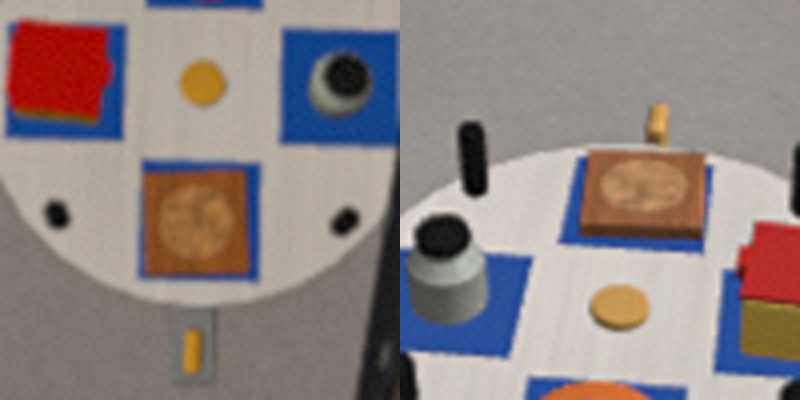

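The crops show the low coaster on the front station, turned about +2.6° (top view edges), with whistle and box upright. Now I'll carry the loose coaster over it.

Emit:
move_arm([
  {"x": -0.02,"y": 0.1,"z": 0,"spin": -0.1},
  {"x": -0.04,"y": 0.25,"z": 0,"spin": -0.3},
  {"x": -0.08,"y": 0.4,"z": 0,"spin": -0.51},
  {"x": -0.12,"y": 0.6,"z": 0,"spin": -0.51},
  {"x": -0.18,"y": 0.8,"z": 0,"spin": -0.51},
  {"x": -0.18,"y": 0.95,"z": 0,"spin": -0.51},
  {"x": -0.18,"y": 0.95,"z": 0,"spin": -0.51},
])

```text
time: 11.0
tcp_pos: [0.5111, -0.097, 0.1188]
eef_rot: [0.078, -3.139, -0.0]
ft_force: [0.2, -1.0, 0.6]
finger_gap: 0.0588
grip_force: 22.1
```

Emit:
move_arm([
  {"x": 0,"y": 0.1,"z": 0,"spin": 0},
  {"x": 0,"y": 0.2,"z": 0,"spin": 0},
  {"x": 0,"y": 0.28,"z": 0,"spin": 0},
  {"x": 0,"y": 0.31,"z": 0,"spin": 0},
  {"x": 0,"y": 0.31,"z": 0,"spin": 0},
  {"x": 0,"y": 0.31,"z": 0,"spin": 0},
  {"x": 0,"y": 0.31,"z": 0,"spin": 0},
])

```text
time: 11.7
tcp_pos: [0.512, -0.0239, 0.1192]
eef_rot: [0.07, -3.14, 0.0]
ft_force: [0.0, -0.7, -0.0]
finger_gap: 0.0596
grip_force: 22.1
```

Run:
```python
from h import *
p,_=optics.camera("scene"); 
for _ in range(3): optics.camera("top"); s=manip.sense(); print(s["tcp_pos"],s["eef_rot"],s["finger_gap"],s["ft_force"])
cv2.imwrite("pics/s5.png",cv2.resize(p[120:240,200:360],None,fx=4.8,fy=4.8,interpolation=cv2.INTER_CUBIC))
```

```text
[ 0.512  -0.0238  0.1194] [ 0.0697 -3.1404  0.0002] 0.059520683395652925 [ 0.0235 -0.4136  0.7356]
[ 0.5121 -0.0237  0.1195] [ 0.0699 -3.1406  0.0001] 0.05966996836826797 [-0.3988 -0.1911 -0.7571]
[ 0.5121 -0.0235  0.1195] [ 0.0701 -3.1408  0.    ] 0.05964355562681209 [-0.642  -0.4119 -0.7678]
```

View pics/s5.png

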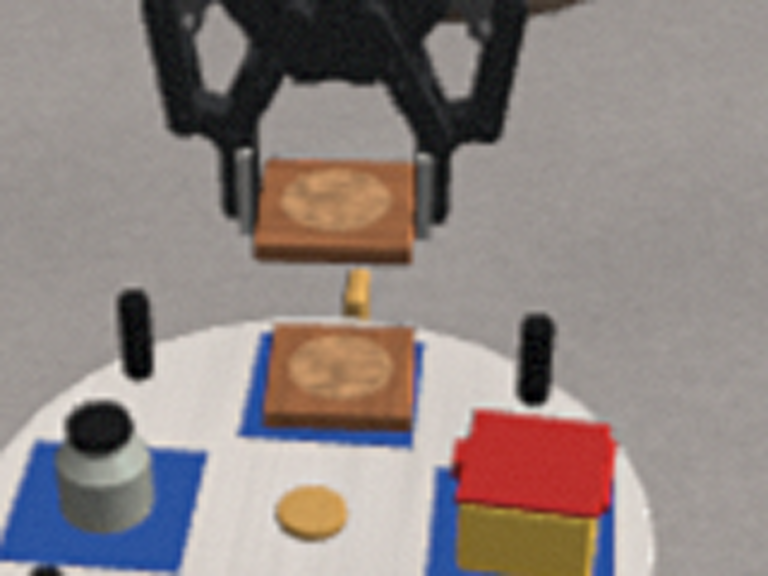

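The crop shows the upper coaster level in the grip, cork at (336,198), above the low one, cork at (341,366). I'll descend to about 6 mm above it and compare the edges there.

Emit:
move_arm([
  {"x": 0.003,"y": 0.006,"z": -0.08,"spin": 0},
  {"x": 0.003,"y": 0.006,"z": -0.16,"spin": 0},
  {"x": 0.003,"y": 0.006,"z": -0.22,"spin": 0},
  {"x": 0.003,"y": 0.006,"z": -0.25,"spin": 0},
  {"x": 0.003,"y": 0.006,"z": -0.256,"spin": 0},
  {"x": 0.003,"y": 0.006,"z": -0.256,"spin": 0},
  {"x": 0.003,"y": 0.006,"z": -0.256,"spin": 0},
])

```text
time: 12.6
tcp_pos: [0.5135, -0.0214, 0.0563]
eef_rot: [-0.072, 3.14, 0.0]
ft_force: [-0.5, -0.2, 0.2]
finger_gap: 0.0595
grip_force: 22.1
```

Run:
```python
from h import *
p,_=optics.camera("scene"); s=manip.sense(); print(s["tcp_pos"],s["eef_rot"],s["ft_force"])
cv2.imwrite("pics/scene6.png",p)
cv2.imwrite("pics/s6.png",cv2.resize(p[165:225,230:320],None,fx=8,fy=8,interpolation=cv2.INTER_CUBIC))
```

```text
[ 0.5135 -0.0214  0.0563] [-0.0714  3.1394  0.0006] [-0.115   0.6849 -0.1963]
```

View pics/s6.png

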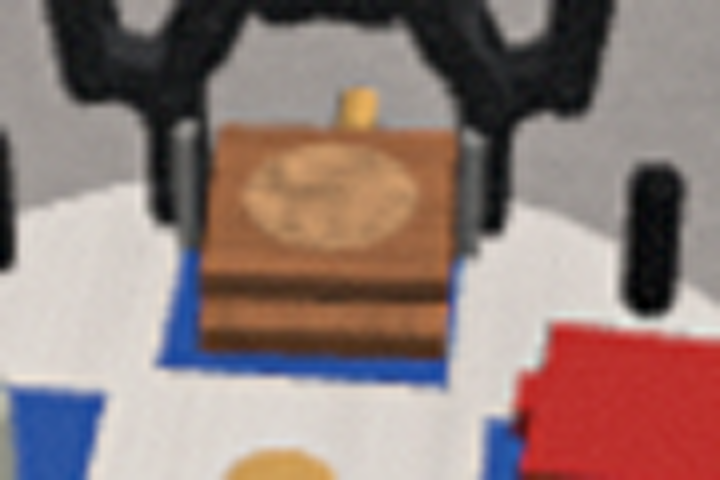

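Run:
```python
from h import *
f=lambda u,v:(230+(u+.5)/8-.5,165+(v+.5)/8-.5)
for z in(.0595,.0611): print("up",plane("scene",[f(203,291),f(448,298)],z)[:,:2].ravel())
print("lo",plane("scene",[f(201,350),f(445,357)],.044)[:,:2].ravel())
# dark-to-light edge rows by column
g=cv2.cvtColor(cv2.imread("pics/s6.png"),cv2.COLOR_BGR2GRAY)
for u in(240,300,360,420): print(u,cv2.blur(g,(21,1))[255:375:4,u].tolist())
b=cv2.cvtColor(cv2.imread("pics/s6.png"),cv2.COLOR_BGR2HSV)
for v in(250,265,285,315,345,350): print(v,"hue/sat cols",[(u,int(b[v,u,0])) for u in list(range(190,216,3))+list(range(436,466,3))])
```

```text
up [ 0.5374 -0.0506  0.5347  0.0077]
up [ 0.5394 -0.0503  0.5367  0.0078]
lo [ 0.5408 -0.051   0.538   0.0075]
240 [118, 120, 122, 120, 103, 82, 66, 59, 53, 56, 69, 86, 100, 109, 116, 116, 116, 110, 94, 76, 61, 55, 51, 54, 60, 67, 69, 73, 84, 107]
300 [112, 116, 121, 121, 109, 91, 73, 63, 56, 58, 63, 74, 92, 107, 115, 115, 117, 114, 100, 82, 68, 61, 55, 56, 58, 63, 68, 73, 74, 83]
360 [108, 109, 114, 119, 115, 104, 89, 73, 59, 53, 54, 66, 85, 104, 113, 113, 115, 113, 105, 93, 78, 67, 58, 56, 56, 60, 70, 79, 78, 75]
420 [108, 109, 111, 113, 112, 106, 89, 71, 59, 56, 50, 53, 77, 104, 117, 117, 119, 118, 115, 106, 89, 72, 59, 56, 53, 57, 68, 80, 80, 76]
250 hue/sat cols [(190, 110), (193, 110), (196, 114), (199, 148), (202, 4), (205, 9), (208, 11), (211, 12), (214, 12), (436, 12), (439, 12), (442, 12), (445, 12), (448, 11), (451, 11), (454, 10), (457, 11), (460, 13), (463, 75)]
265 hue/sat cols [(190, 111), (193, 111), (196, 113), (199, 132), (202, 179), (205, 9), (208, 11), (211, 12), (214, 12), (436, 12), (439, 12), (442, 12), (445, 10), (448, 4), (451, 159), (454, 123), (457, 113), (
[... 266 characters left out ...]
/sat cols [(190, 109), (193, 111), (196, 116), (199, 140), (202, 2), (205, 10), (208, 11), (211, 12), (214, 13), (436, 12), (439, 12), (442, 10), (445, 5), (448, 153), (451, 121), (454, 116), (457, 115), (460, 130), (463, 19)]
345 hue/sat cols [(190, 110), (193, 110), (196, 113), (199, 125), (202, 169), (205, 7), (208, 10), (211, 11), (214, 12), (436, 13), (439, 12), (442, 10), (445, 3), (448, 132), (451, 113), (454, 110), (457, 113), (460, 12), (463, 14)]
350 hue/sat cols [(190, 109), (193, 110), (196, 111), (199, 114), (202, 122), (205, 136), (208, 154), (211, 165), (214, 171), (436, 12), (439, 11), (442, 8), (445, 175), (448, 123), (451, 112), (454, 109), (457, 108), (460, 13), (463, 16)]
```

Emit:
move_arm([
  {"x": 0.0015,"y": -0.0015,"z": -0.012,"spin": 0},
  {"x": 0.0015,"y": -0.0015,"z": -0.024,"spin": 0},
  {"x": 0.0015,"y": -0.0015,"z": -0.024,"spin": 0},
])

```text
time: 12.95
tcp_pos: [0.5132, -0.0219, 0.0493]
eef_rot: [0.071, -3.141, 0.0]
ft_force: [-0.4, 1.1, -0.1]
finger_gap: 0.0592
grip_force: 22.1
```

Emit:
move_arm([
  {"x": 0,"y": 0,"z": -0.003,"spin": 0},
  {"x": 0,"y": 0,"z": -0.003,"spin": 0},
])

```text
time: 13.15
tcp_pos: [0.5133, -0.0219, 0.0491]
eef_rot: [0.072, -3.141, 0.0]
ft_force: [-1.4, 0.6, 4.0]
finger_gap: 0.0594
grip_force: 22.9
```

Emit:
move_arm([
  {"x": 0,"y": 0,"z": 0,"spin": 0},
  {"x": 0,"y": 0,"z": 0,"spin": 0},
  {"x": 0,"y": 0,"z": 0,"spin": 0},
  {"x": 0,"y": 0,"z": 0,"spin": 0},
], fingers=0.8)

```text
time: 13.55
tcp_pos: [0.5133, -0.0219, 0.0487]
eef_rot: [0.071, -3.141, 0.0]
ft_force: [-0.2, 0.8, 0.6]
finger_gap: 0.0681
grip_force: 0.0
```

Emit:
move_arm([
  {"x": 0,"y": 0,"z": -0.01,"spin": 0},
  {"x": 0,"y": 0,"z": -0.022,"spin": 0},
  {"x": 0,"y": 0,"z": -0.022,"spin": 0},
  {"x": 0,"y": 0,"z": -0.022,"spin": 0},
])

```text
time: 13.95
tcp_pos: [0.5132, -0.0219, 0.0431]
eef_rot: [0.071, -3.14, 0.0]
ft_force: [1.0, -0.7, -0.6]
finger_gap: 0.068
grip_force: 0.0
```

Emit:
move_arm([
  {"x": 0,"y": 0,"z": 0,"spin": 0},
  {"x": 0,"y": 0,"z": 0,"spin": 0},
  {"x": 0,"y": 0,"z": 0,"spin": 0},
  {"x": 0,"y": 0,"z": 0,"spin": 0},
  {"x": 0,"y": 0,"z": 0,"spin": 0},
], fingers=0.6)

```text
time: 14.45
tcp_pos: [0.5134, -0.0219, 0.0434]
eef_rot: [-0.071, 3.141, 0.0]
ft_force: [0.4, -0.4, 1.1]
finger_gap: 0.0595
grip_force: 21.9
```

Both coasters have been squeezed across y. Now I'll open, rise, turn 90° and square them along x.

Emit:
move_arm([
  {"x": 0,"y": 0,"z": 0,"spin": 0},
  {"x": 0,"y": 0,"z": 0,"spin": 0},
  {"x": 0,"y": 0,"z": 0,"spin": 0},
  {"x": 0,"y": 0,"z": 0.1,"spin": 0},
  {"x": 0,"y": 0,"z": 0.22,"spin": 0},
  {"x": 0,"y": 0,"z": 0.22,"spin": 0.2},
  {"x": 0,"y": 0,"z": 0.22,"spin": 0.4},
  {"x": 0,"y": 0,"z": 0.22,"spin": 0.6},
  {"x": 0,"y": 0,"z": 0.22,"spin": 0.8},
  {"x": 0,"y": 0,"z": 0.22,"spin": 1.0},
  {"x": 0,"y": 0,"z": 0.22,"spin": 1.0},
], fingers=0.82)

```text
time: 15.55
tcp_pos: [0.5132, -0.0219, 0.0983]
eef_rot: [1.276, -2.871, -0.0]
ft_force: [-0.0, 0.4, -0.4]
finger_gap: 0.0698
grip_force: 0.0
```

Emit:
move_arm([
  {"x": 0,"y": 0,"z": 0,"spin": 0.2},
  {"x": 0,"y": 0,"z": 0,"spin": 0.4},
  {"x": 0,"y": 0,"z": 0,"spin": 0.6},
  {"x": 0,"y": 0,"z": 0,"spin": 0.8},
  {"x": 0,"y": 0,"z": 0,"spin": 1.0},
  {"x": 0,"y": 0,"z": 0,"spin": 1.0},
  {"x": 0,"y": 0,"z": 0,"spin": 1.0},
])

```text
time: 16.25
tcp_pos: [0.5132, -0.0219, 0.0983]
eef_rot: [2.272, -2.17, -0.0]
ft_force: [-0.0, -0.0, -0.5]
finger_gap: 0.07
grip_force: 0.0
```

Run:
```python
from h import *
p,_=optics.camera("scene"); s=manip.sense(); print(s["tcp_pos"],s["eef_rot"],s["finger_gap"])
cv2.imwrite("pics/s7.png",cv2.resize(p[120:225,230:320],None,fx=5.6,fy=5.6,interpolation=cv2.INTER_CUBIC))
```

```text
[ 0.5132 -0.0219  0.0983] [ 2.2699 -2.1718 -0.0001] 0.06998691114664873
```

View pics/s7.png

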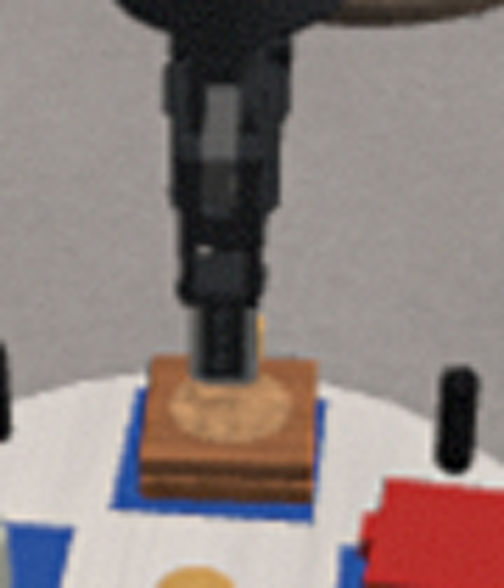

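The crop shows the coasters stacked, top at about (230,410), flush sideways and with the near faces almost level. I'll descend for the x squeeze.

Emit:
move_arm([
  {"x": 0,"y": 0,"z": -0.05,"spin": 0},
  {"x": 0,"y": 0,"z": -0.1,"spin": 0},
  {"x": 0,"y": 0,"z": -0.14,"spin": 0},
  {"x": 0,"y": 0,"z": -0.18,"spin": 0},
  {"x": 0,"y": 0,"z": -0.2,"spin": 0},
  {"x": 0,"y": 0,"z": -0.22,"spin": 0},
  {"x": 0,"y": 0,"z": -0.22,"spin": 0},
  {"x": 0,"y": 0,"z": -0.22,"spin": 0},
])

```text
time: 17.1
tcp_pos: [0.5135, -0.0218, 0.0435]
eef_rot: [-2.271, 2.17, -0.0]
ft_force: [-0.5, 0.8, 0.5]
finger_gap: 0.07
grip_force: 0.0
```

Emit:
move_arm([
  {"x": 0,"y": 0,"z": 0,"spin": 0},
  {"x": 0,"y": 0,"z": 0,"spin": 0},
  {"x": 0,"y": 0,"z": 0,"spin": 0},
  {"x": 0,"y": 0,"z": 0,"spin": 0},
  {"x": 0,"y": 0,"z": 0,"spin": 0},
], fingers=0.6)

```text
time: 17.6
tcp_pos: [0.5135, -0.0218, 0.0437]
eef_rot: [-2.271, 2.17, -0.001]
ft_force: [-2.0, 0.5, 5.9]
finger_gap: 0.0597
grip_force: 22.5
```

Emit:
move_arm([
  {"x": 0,"y": 0,"z": 0,"spin": 0},
  {"x": 0,"y": 0,"z": 0,"spin": 0},
  {"x": 0,"y": 0,"z": 0,"spin": 0},
  {"x": 0,"y": 0,"z": 0.1,"spin": 0},
  {"x": 0,"y": 0,"z": 0.25,"spin": 0},
  {"x": 0,"y": 0,"z": 0.4,"spin": 0},
  {"x": 0,"y": 0,"z": 0.5,"spin": 0},
  {"x": 0,"y": -0.2,"z": 0.5,"spin": 0},
  {"x": 0,"y": -0.4,"z": 0.5,"spin": 0},
  {"x": 0,"y": -0.6,"z": 0.5,"spin": 0},
  {"x": 0,"y": -0.8,"z": 0.5,"spin": 0},
  {"x": 0,"y": -1.0,"z": 0.5,"spin": 0},
], fingers=0.82)

```text
time: 18.8
tcp_pos: [0.513, -0.2738, 0.1683]
eef_rot: [-2.272, 2.17, -0.0]
ft_force: [1.4, 0.2, 1.0]
finger_gap: 0.0698
grip_force: 0.0
```

Run:
```python
from h import *
im={}
for n in("top","scene"):
    p,_=optics.camera(n); im[n]=p; cv2.imwrite(f"pics/{n}8.png",p)
  
for n in im:
  for c in blobs(im[n],(100,120,40),(120,255,255),40): print(n,cv2.minAreaRect((plane(n,c[:,0],.044)[:,:2]*1000).astype(np.float32)))
a=[cv2.resize(im["top"][165:265,250:350],(400,400),interpolation=cv2.INTER_CUBIC),cv2.resize(im["scene"][165:225,240:300],(400,400),interpolation=cv2.INTER_CUBIC)]
cv2.imwrite("pics/c8.png",np.hstack(a))
```

```text
top ((512.9703979492188, -25.70309066772461), (65.62609100341797, 66.82144165039062), 0.28967371582984924)
top ((593.0742797851562, 53.602508544921875), (64.39104461669922, 65.46847534179688), 0.7964490652084351)
top ((673.516357421875, -7.354755401611328), (65.90355682373047, 26.128629684448242), 0.6010504364967346)
scene ((673.6297607421875, -27.271495819091797), (68.07414245605469, 67.79398345947266), 89.30895233154297)
scene ((597.2106323242188, 53.260990142822266), (67.30330657958984, 68.55343627929688), 88.96090698242188)
scene ((594.9047241210938, -106.26024627685547), (67.7857666015625, 69.6702880859375), 89.39351654052734)
scene ((515.81494140625, -25.421829223632812), (67.90180206298828, 63.8510627746582), 88.42606353759766)
```

View pics/c8.png

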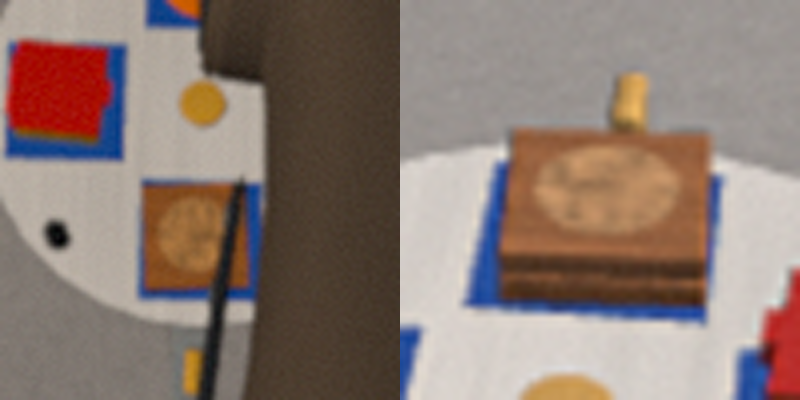

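The crops show the stack square in front of the pointer, cork at (605,190) in the right panel, on the blue station. The near face has a lighter strip at about (605,280), so I'll check whether that is a ledge.

Run:
```python
from h import *
p=cv2.imread("pics/scene8.png"); q=cv2.resize(p[165:225,230:320],None,fx=8,fy=8,interpolation=cv2.INTER_CUBIC)
g=cv2.blur(cv2.cvtColor(q,cv2.COLOR_BGR2GRAY),(21,1))
for u in(240,300,360,420): print(u,g[283:379:4,u].tolist())
h=cv2.cvtColor(q,cv2.COLOR_BGR2HSV)[...,0]
for v in range(310,352,5):
    w=np.where((h[v,150:480]<25))[0]+150; print(v,w.min(),w.max())
# single coaster face before, for reference
p=cv2.imread("pics/scene4.png"); q=cv2.resize(p[165:225,230:320],None,fx=8,fy=8,interpolation=cv2.INTER_CUBIC)
g=cv2.blur(cv2.cvtColor(q,cv2.COLOR_BGR2GRAY),(21,1)); print([g[283:379:4,u].tolist() for u in(240,360)])
o,d=ray("scene",(271,205)); P=np.array([.543,-.022,0]); 
c=optics.calibration("scene");K,T=c["mtx"],c["pose"]
for x,z in((.543,.064),(.543,.054),(.544,.054),(.545,.054),(.543,.044)):
    k=np.linalg.inv(T)@[x,-.022,z,1]; print(x,z,"crop row",((K[1,2]-K[1,1]*k[1]/-k[2])-165)*8)
```

```text
240 [112, 116, 118, 120, 115, 98, 78, 63, 57, 53, 57, 72, 86, 82, 69, 60, 55, 51, 50, 52, 61, 77, 103, 153]
300 [109, 109, 113, 119, 120, 106, 86, 70, 61, 55, 57, 65, 74, 77, 73, 67, 61, 57, 56, 55, 58, 61, 75, 115]
360 [108, 103, 106, 112, 117, 112, 100, 83, 69, 58, 55, 55, 62, 74, 83, 79, 67, 60, 56, 57, 61, 64, 70, 80]
420 [107, 106, 106, 107, 108, 107, 101, 86, 69, 57, 53, 49, 53, 74, 92, 88, 71, 59, 52, 49, 54, 62, 72, 73]
310 150 479
315 150 479
320 150 479
325 150 479
330 150 479
335 150 479
340 150 479
345 150 479
350 150 479
[[100, 101, 104, 106, 107, 107, 107, 109, 109, 110, 106, 89, 70, 57, 54, 50, 51, 57, 64, 66, 69, 79, 101, 148], [148, 149, 144, 135, 125, 115, 109, 105, 106, 108, 109, 101, 89, 75, 63, 55, 54, 54, 58, 67, 74, 74, 74, 80]]
0.543 0.064 crop row 294.39309337861846
0.543 0.054 crop row 327.2174369289671
0.544 0.054 crop row 329.8841847486419
0.545 0.054 crop row 332.5560784961831
0.543 0.044 crop row 359.5252219287195
```

Run:
```python
from h import *
def rows(name,cols,hi=400):
    p=cv2.imread(f"pics/{name}.png"); q=cv2.resize(p[165:225,230:320],None,fx=8,fy=8,interpolation=cv2.INTER_CUBIC).astype(float)
    rb=cv2.blur(q[...,2]-q[...,0],(21,1))  # red-blue: + wood, - blue
    out=[]
    for u in cols:
        c=rb[300:400,u]; i=np.where((c[:-1]>0)&(c[1:]<=0))[0]; out.append(300+i[0] if len(i) else None)
    return out
cols=(220,250,280,310,340,370,400,430)
for n in("scene2","scene4","scene6","scene8"): print(n,rows(n,cols))
def side(name,vs):
    p=cv2.imread(f"pics/{name}.png"); q=cv2.resize(p[165:225,230:320],None,fx=8,fy=8,interpolation=cv2.INTER_CUBIC).astype(float)
    rb=cv2.blur(q[...,2]-q[...,0],(1,7))
    return [(v,np.where(rb[v,170:480]>5)[0].min()+170,np.where(rb[v,170:452]>5)[0].max()+170) for v in vs]
print(side("scene8",(290,300,310,320,330,340,350))); print(side("scene4",(320,330,340,350)))
for y in(-.045,-.022,.002):
  c=optics.calibration("scene");K,T=c["mtx"],c["pose"]; k=np.linalg.inv(T)@[.543,y,.054,1]; print("col",y,((K[0,2]+K[0,0]*k[0]/-k[2])-230)*8)
```

```text
scene2 [np.int64(350), np.int64(350), np.int64(351), np.int64(353), np.int64(354), np.int64(355), np.int64(355), np.int64(357)]
scene4 [np.int64(350), np.int64(350), np.int64(351), np.int64(352), np.int64(354), np.int64(355), np.int64(355), np.int64(357)]
scene6 [np.int64(350), np.int64(350), np.int64(351), np.int64(352), np.int64(354), np.int64(355), np.int64(355), np.int64(357)]
scene8 [np.int64(358), np.int64(358), np.int64(360), np.int64(360), np.int64(363), np.int64(363), np.int64(364), np.int64(365)]
[(290, np.int64(200), np.int64(448)), (300, np.int64(199), np.int64(448)), (310, np.int64(201), np.int64(447)), (320, np.int64(203), np.int64(446)), (330, np.int64(201), np.int64(447)), (340, np.int64(202), np.int64(449)), (350, np.int64(202), np.int64(449))]
[(320, np.int64(200), np.int64(447)), (330, np.int64(201), np.int64(447)), (340, np.int64(202), np.int64(446)), (350, np.int64(211), np.int64(445))]
col -0.045 220.57653505513508
col -0.022 316.90887119785793
col 0.002 417.80830359889296
```

Emit:
move_arm([
  {"x": 0,"y": -0.2,"z": 0.1,"spin": 0},
  {"x": 0,"y": -0.4,"z": 0.1,"spin": 0},
  {"x": 0,"y": -0.6,"z": 0.1,"spin": 0},
  {"x": 0,"y": -0.7,"z": 0.1,"spin": 0},
  {"x": 0,"y": -0.7,"z": 0.1,"spin": 0},
])

```text
time: 19.4
tcp_pos: [0.5124, -0.4502, 0.1918]
eef_rot: [2.267, -2.174, -0.002]
ft_force: [-0.8, 1.2, -0.6]
finger_gap: 0.0701
grip_force: 0.0
```

Run:
```python
from h import *
p,_=optics.camera("top"); cv2.imwrite("pics/top9.png",p); s,_=optics.camera("scene"); cv2.imwrite("pics/scene9.png",s)
def edges(img,zf,zn,k=8,r0=200,r1=250,c0=278,c1=322):
    q=cv2.resize(img[r0:r1,c0:c1],None,fx=k,fy=k,interpolation=cv2.INTER_CUBIC).astype(float)
    rb=q[...,2]-q[...,0]; out=[]
    def cross(l,a,d):   # walk from a outward until red-blue halves
        ref=np.median(l[a-20:a+20]); i=a
        while l[i]>0: i+=d
        return i
    cy,cx=int((226-r0)*k),int((298.5-c0)*k)
    for off in(-70,-40,0,40,70):
        col=cv2.blur(rb,(15,1))[:,cx+off]; row=cv2.blur(rb,(1,15))[cy+off]
        f,n=cross(col,cy,-1),cross(col,cy,1); l,r=cross(row,cx,-1),cross(row,cx,1)
        P=lambda u,v,z:plane("top",[((u+.5)/k-.5+c0,(v+.5)/k-.5+r0)],z)[0]*1000
        out.append([P(cx+off,f,zf)[0],P(cx+off,n,zn)[0],P(l,cy+off,zf)[1],P(r,cy+off,zf)[1]])
    return np.array(out)
print("single\n",edges(cv2.imread("pics/top4.png"),.054,.044)); print("stack\n",edges(p,.064,.044))
for c in blobs(p,(100,120,40),(120,255,255),40): print(cv2.minAreaRect((plane("top",c[:,0],.044)[:,:2]*1000).astype(np.float32)))
```

```text
single
 [[539.7604 480.6786  40.5059 -51.6662]
 [540.1723 481.3816   8.1988 -52.0052]
 [540.9152 481.8384   7.1675 -52.3606]
 [541.9486 482.2951   6.7114 -53.0003]
 [541.7794 482.7097   6.299  -53.9064]]
stack
 [[543.2299 484.4286  40.3779 -51.4112]
 [543.6377 484.8434   8.1198 -51.4628]
 [544.9493 485.3002   7.6659 -52.3807]
 [591.2094 485.7569   6.3649 -53.0128]
 [591.0344 486.1716   6.5222 -53.3443]]
((498.1315002441406, -40.348140716552734), (48.090633392333984, 90.50133514404297), 44.81144332885742)
((592.858154296875, -105.62738800048828), (64.28780364990234, 66.38431549072266), 0.7638761401176453)
((592.9945678710938, 53.64348220825195), (64.397705078125, 65.48106384277344), 0.9516744017601013)
((673.775390625, -27.456161499023438), (65.87327575683594, 66.23709106445312), 0.755090057849884)
```

The stack is flush: the far edge of the upper and the near edge of the lower span 59 mm, the same as a single coaster. One last check of the click angle, from the post positions before and now.

Run:
```python
from h import *
def posts(f,n,t):
    q=cv2.cvtColor(cv2.imread(f),cv2.COLOR_BGR2HSV)[...,2]
    k=4;q=cv2.resize(q,None,fx=k,fy=k,interpolation=cv2.INTER_CUBIC); m=(q<t).astype(np.uint8)
    g=[((311.5,195),(228.5,189),(307.5,255.7),(209.7,247.7)),((263.6,223.1),(335.7,225.7),(336.7,155.6),(266.6,153.1))][n=="top"]
    N,l,st,c=cv2.connectedComponentsWithStats(m); c=(c+.5)/k-.5
    return np.array([plane(n,[c[1+np.argmin(np.linalg.norm(c[1:]-p,axis=1)+100*(st[1:,4]<100))]],.064)[0,:2]*1000 for p in g])
for n,t in(("scene",60),("top",45)):
    a,b=posts(f"pics/{n}0.png",n,t),posts(f"pics/{n}9.png",n,t); C=a.mean(0)
    ang=lambda w:np.degrees(np.arctan2(*(w-C).T[::-1]))
    print(n,(b-a).round(2).tolist(),"dangle",ang(b)-ang(a))
s=manip.sense(); print(s["time"],s["ft_force"])
```

```text
scene [[-0.66, -0.98], [1.02, -0.97], [-1.19, 1.02], [0.76, 0.85]] dangle [0.5753 0.7028 0.7752 0.5665]
top [[-1.01, -1.03], [1.01, -1.04], [0.84, 1.02], [-1.0, 1.03]] dangle [0.7152 0.7193 0.6529 0.715 ]
19.5 [ 0.4761 -0.5035  0.5747]
```

The table rests 0.7° from the exact stop, which is well inside the click. Everything else is in place, so I'm handing in.

```bash
python3 -c "
from plant import job
print(job.hand_in())"
```

```text
the job is handed in; nothing more can be done
None
```

I turned the table one click anticlockwise so the low coaster rests at the pointer (about 0.7° from the exact stop), then set the loose coaster on it with edges flush, and handed the job in at about 19.5 s; one slip: I viewed 11 pictures, one over the limit of 10.

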